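# Find the socket for the clamp nut and tighten the clamp on the welding fixture

### The arm

A 6-joint arm with a two-finger parallel gripper is mounted at the origin on the work surface. World frame = base frame: x ahead of the robot, y to its left, z up, the work surface at z = 0. Lengths are in mm, angles in rad, forces in N, time in s.
With the tool pointing down it reaches from about 425 to 950 mm from the base axis. Payload 3.5 kg.
Tool frame: the origin (TCP) lies midway between the tips of the shut fingers; the grasp point (between the pads) lies robot.grasp_offset behind it (robot.grasp_offset is the distance from the TCP to the grasp point, in mm); z points along the fingers, y is the direction in which the jaws open and shut (so a half turn about z gives the same grasp; the last joint's range is limited). The gripper opens to 85 mm and grips with 20 to 120 N. Pads are 22 mm wide; open, the fingers measure 114 mm over their backs; the gripper's body (76 mm by 85 mm) begins 54 mm behind the grasp point. The pads swing forward as they close: fully open they stand 13 mm farther back than shut.
Start: joints at [0.952, 0.286, 1.577, -0, 1.279, -0.15], TCP at [304.939, 602.178, 231.325] pointing down, gripper open.
Joint ranges: [-2.77, 2.77], [-0.9, 2.22], [0.21, 2.48], [-1.53, 4.67], [0.24, 2.81], [-2.84, 2.84]. Speed limits (rad/s): [2.79, 2.79, 3.14, 3.14, 3.14, 3.14].

### API

Orientations are given as a 3x3 rotation matrix whose columns are the frame's x, y, z axes.
In Python, from bench import readout, cams, order, robot gives the robot as it stands.
- The arm moves only by the tool carry_out, never from a script. Its argument "rows" is a list of rows, each a list of 6 numbers: the shift along the tool's x, y, z in units of 0.3 m (1.0 is 0.3 m), then the turn, a rotation vector about the tool's x, y, z in units of 360 degrees (1.0 is 360 degrees). In form: [[tx, ty, tz, ax, ay, az], ...]. A call has 1 to 20 rows; each row is the pose to reach, as a shift and turn from the pose commanded when the call began, along the tool's axes at that moment, turning the shorter way round; what a row does not reach only later rows make up. A row lasts 1/12 s, in which the tool goes at most 41.7 mm and 7.16 degrees, less where a joint would pass 70% of its speed; a pose out of reach is approached as far as the arm can. A call with a number of a shift or a turn outside -1 to 1 is refused whole. A call with a gripper value outside its range is refused whole. "gripper" is the opening, from 0 (shut) to 1 (fully open), set as the call begins (left out, the last holds). The fingers move at their own pace and stop on an object; the grip force is fixed at half the most. Time passes only in rows, so rows that repeat a pose let the fingers close. It gives the time, the measured TCP pose, the force and the opening at its end, in the units of the state.
- readout.get_obs(): the state, without advancing time (a new reading comes with each control period).
- cams.camera(name): name is "scene" or "side" or "wrist"; returns a dict with "color" (480x640x3 uint8, red, green, blue), "K" (3x3 intrinsics, pixels), "extrinsics" (4x4, takes a point from world to camera coordinates); the wrist camera has in their place "hand_eye" (4x4, takes a point from camera to tool coordinates, whose origin is the TCP and whose axes are the flange's). Camera axes: x right, y down, z forward; pixel columns grow to the right and rows downward; lengths in mm; the calibration is good to about 2 mm. A picture is of the moment at which its call begins: read the wrist's pose just before it. There is no depth.
- order.close_job(): hands the job in, once; it reports no verdict.
The state is a dict: "time_s": time; "joint_positions": joint angles; "qvel": joint speeds; "effort": joint torques, N m; "position": TCP position; "eef_rot": TCP orientation; "contact_force": force on the tool from outside, world axes, zero at the start; "ft_torque": the same for the moment, N m; "opening": finger opening in mm.
Only numpy, scipy, OpenCV 4.12 (cv2) and the standard library are available. Lean on these libraries where they do the work, as an engineer would, in place of code of your own. Each camera call takes 0.05 s, during which the arm holds its last target.

### The job

The nut of the strap clamp on the welding fixture is loose. Try the sockets from the tray on it until you find the one that fits, push it fully home over the nut and turn the nut clockwise until it comes up tight; finish still gripping that socket, straight and fully home on the nut. Stand sockets that do not fit back upright in the tray, and leave the clips and the brush alone.

Things in the scene. Friction and masses are not known exactly. Their poses are not given: they have to be found in the camera images.
- tray: open shallow aluminium tray, held fast to the table, 110 mm (its x) by 250 mm (its y), rim 18 mm high, walls and floor 3 mm thick. Origin: centre of its underside, on the table. The three sockets stand in a row along its y, about 75 mm apart, so grip them across the row, fingers closing along the tray's x
- socket_1: black deep impact socket, 86 mm long, mouth down in the tray, one of three: one is too small for the nut, one fits, one is too large; which is which is not known and their places are drawn. Origin: centre of the mouth (lower rim); z up its axis. Hex end 38 mm tall, 30 to 43 mm outside (the wider, the wider the bore); hex bore 34 mm deep, a flat facing its x axis and every 60 degrees. 0.2 to 0.6 kg
- socket_2: black deep impact socket, 86 mm long, mouth down in the tray, one of three: one is too small for the nut, one fits, one is too large; which is which is not known and their places are drawn. Origin: centre of the mouth (lower rim); z up its axis. Hex end 38 mm tall, 30 to 43 mm outside (the wider, the wider the bore); hex bore 34 mm deep, a flat facing its x axis and every 60 degrees. 0.2 to 0.6 kg
- socket_3: black deep impact socket, 86 mm long, mouth down in the tray, one of three: one is too small for the nut, one fits, one is too large; which is which is not known and their places are drawn. Origin: centre of the mouth (lower rim); z up its axis. Hex end 38 mm tall, 30 to 43 mm outside (the wider, the wider the bore); hex bore 34 mm deep, a flat facing its x axis and every 60 degrees. 0.2 to 0.6 kg
- socket_1_drive (a point): centre of the top of socket_1, 86 mm above its mouth. From here 42 mm down it is a plain round drive end, 30 mm across, with a 13 mm square hole in its top, alike on all three: grip it about 18 mm below this point
- socket_2_drive (a point): centre of the top of socket_2, 86 mm above its mouth. From here 42 mm down it is a plain round drive end, 30 mm across, with a 13 mm square hole in its top, alike on all three: grip it about 18 mm below this point
- socket_3_drive (a point): centre of the top of socket_3, 86 mm above its mouth. From here 42 mm down it is a plain round drive end, 30 mm across, with a 13 mm square hole in its top, alike on all three: grip it about 18 mm below this point
- nut_seat (a point): centre of the underside of the hex nut on the clamp; z up along the stud, turning with the nut: a flat faces its x axis and every 60 degrees. Nut 24 mm over flats, 27.7 over corners, 16 mm high, top corners chamfered; under it a thick washer 30 mm across. A 16 mm stud stands 12 mm out of its top. A socket is fully home when its mouth is on the washer, its origin on this point
- fixture: welding fixture fixed to the table: base plate, tube in vee blocks, stepped heel block, strap clamp (126 x 38 mm) with its nut. Origin: on the stud's axis, on the table; the strap runs along x, the tube along y at x = +50 mm. Washer top 74 mm (5 thick), stud top 102 mm above the table; all else lies below 70 mm, so it is clear above
- nut (a joint): the nut, rad: starts 0 to 0.45, grows clockwise from above, tight at a hard stop at 1.0; 0.25 N m friction. The right socket has 0.9 mm play a side: it goes on within 8 degrees of the nut's hexagon and bites after up to 16 degrees. Too small or turned wrongly stops 13 to 16 mm short of home; too large drops over the washer too, 5 mm below home, and turns without driving the nut
- clip_1: folded sheet-steel clip, 140 x 27 x 24 mm, its origin under its channel, a bystander lying on the table near the work: leave it alone. Origin on its underside
- clip_2: folded sheet-steel clip, 140 x 27 x 24 mm, its origin under its channel, a bystander lying on the table near the work: leave it alone. Origin on its underside
- brush: wire brush lying bristles up, wooden back 270 mm long, a bystander lying on the table near the work: leave it alone. Origin on its underside
Things that resemble listed ones, but are neither listed nor needed, are in the scene too. What is shaped like the socket_1 but orange is not meant.

How it is judged (in metres and radians):
On the way, in this order (a step that is already met when the one before it is completed fails the run):
1. a socket that fits is held home on the nut while the nut is still loose (value of joint nut below 0.8 rad and ((z of socket_1 in the frame of nut_seat between -0.002 and 0.003 m and horizontal distance between socket_1 and nut_seat below 0.004 m and angle between socket_1's own z axis and vertical below 0.07 rad and contact force between the fingers and socket_1 above 3 N) or (z of socket_2 in the frame of nut_seat between -0.002 and 0.003 m and horizontal distance between socket_2 and nut_seat below 0.004 m and angle between socket_2's own z axis and vertical below 0.07 rad and contact force between the fingers and socket_2 above 3 N) or (z of socket_3 in the frame of nut_seat between -0.002 and 0.003 m and horizontal distance between socket_3 and nut_seat below 0.004 m and angle between socket_3's own z axis and vertical below 0.07 rad and contact force between the fingers and socket_3 above 3 N))), for 0.4 s.
2. the nut is tight, with that socket held home on it (value of joint nut above 0.94 rad and ((z of socket_1 in the frame of nut_seat between -0.002 and 0.003 m and horizontal distance between socket_1 and nut_seat below 0.004 m and angle between socket_1's own z axis and vertical below 0.07 rad and contact force between the fingers and socket_1 above 3 N) or (z of socket_2 in the frame of nut_seat between -0.002 and 0.003 m and horizontal distance between socket_2 and nut_seat below 0.004 m and angle between socket_2's own z axis and vertical below 0.07 rad and contact force between the fingers and socket_2 above 3 N) or (z of socket_3 in the frame of nut_seat between -0.002 and 0.003 m and horizontal distance between socket_3 and nut_seat below 0.004 m and angle between socket_3's own z axis and vertical below 0.07 rad and contact force between the fingers and socket_3 above 3 N))), for 0.4 s.
At the end, for the whole second after the job is handed in: the socket that fits is still gripped (over 3 N), its mouth within 2 to 3 mm of the washer top, centred within 4 mm, upright within 4 degrees; the nut is within 0.06 rad of its tight stop; the other two sockets stand upright (6 degrees), at rest, on the tray's floor; bystanders moved under 20 mm (value of joint nut above 0.94 rad and ((z of socket_1 in the frame of nut_seat between -0.002 and 0.003 m and horizontal distance between socket_1 and nut_seat below 0.004 m and angle between socket_1's own z axis and vertical below 0.07 rad and contact force between the fingers and socket_1 above 3 N and linear speed of each of socket_1, socket_2, socket_3 below 0.02 m/s and angle between each of socket_2, socket_3's own z axis and vertical below 0.1 rad and x of socket_2 in the frame of tray between -0.055 and 0.055 m and y of socket_2 in the frame of tray between -0.125 and 0.125 m and z of each of socket_2, socket_3 in the frame of tray below 0.006 m and x of socket_3 in the frame of tray between -0.055 and 0.055 m and y of socket_3 in the frame of tray between -0.125 and 0.125 m) or (z of socket_2 in the frame of nut_seat between -0.002 and 0.003 m and horizontal distance between socket_2 and nut_seat below 0.004 m and angle between socket_2's own z axis and vertical below 0.07 rad and contact force between the fingers and socket_2 above 3 N and linear speed of each of socket_2, socket_1, socket_3 below 0.02 m/s and angle between each of socket_1, socket_3's own z axis and vertical below 0.1 rad and x of socket_1 in the frame of tray between -0.055 and 0.055 m and y of socket_1 in the frame of tray between -0.125 and 0.125 m and z of each of socket_1, socket_3 in the frame of tray below 0.006 m and x of socket_3 in the frame of tray between -0.055 and 0.055 m and y of socket_3 in the frame of tray between -0.125 and 0.125 m) or (z of socket_3 in the frame of nut_seat between -0.002 and 0.003 m and horizontal distance between socket_3 and nut_seat below 0.004 m and angle between socket_3's own z axis and vertical below 0.07 rad and contact force between the fingers and socket_3 above 3 N and linear speed of each of socket_3, socket_1, socket_2 below 0.02 m/s and angle between each of socket_1, socket_2's own z axis and vertical below 0.1 rad and x of socket_1 in the frame of tray between -0.055 and 0.055 m and y of socket_1 in the frame of tray between -0.125 and 0.125 m and z of each of socket_1, socket_2 in the frame of tray below 0.006 m and x of socket_2 in the frame of tray between -0.055 and 0.055 m and y of socket_2 in the frame of tray between -0.125 and 0.125 m))); the arm keeps its last pose, push and grip.
It fails at once if a bystander (clip or brush) was moved by more than 20 mm (distance of any of clip_1, clip_2, brush from where it was at the start of the episode above 0.02 m).
It also fails if it takes over 72 s, if anything falls off the work surface, if the arm or the gripper's body presses on something with over 40 N, if the wrist force passes 120 N, or if a joint passes its speed limit or range.

## Working session

There is one attempt and no reset: what is moved stays moved. The work goes in short steps, Python scripts to look and compute and a tool call to move; the robot and the scene stay as the last step left them, time stands still between calls to the robot, and variables do not carry over. Pictures are saved under pics/ and viewed, and the job is handed in when it is done.

Besides the shell and the picture viewer there is one more tool, called after "Request:" as name(argument=value, ...), one argument or row to a line, values as JSON. carry_out: Moves the arm, as the interface text tells. Shifts and turns lie within -1 to 1; 1 stands for 0.3 m of shift or 360 degrees of turn. Its arguments: {"type":"object","properties":{"rows":{"type":"array"},"gripper":{"type":"number"}},"required":["rows"]}

```bash
ls; mkdir -p pics; python3 - <<'E'
from bench import readout,cams,order,robot
import cv2
o=readout.get_obs(); print(o)
print([a for a in dir(robot) if a[0]!='_'], robot.grasp_offset)
for n in ("scene","side","wrist"):
    c=cams.camera(n); cv2.imwrite(f"pics/{n}0.png",c["color"][:,:,::-1]); print(n,{k:v for k,v in c.items() if k!="color"})
E
```

```text
pics
{'time_s': 0.0, 'joint_positions': array([ 9.51980159e-01,  2.87188929e-01,  1.57821910e+00, -3.75123207e-06,
        1.27858232e+00, -1.50007836e-01]), 'qvel': array([ 1.90492599e-03, -1.35148975e-03,  3.79728173e-04,  9.18541274e-05,
        1.04145729e-03,  1.52885043e-03]), 'effort': array([ 6.63824740e-04, -4.05965638e+01, -2.92629254e+01, -1.55141743e-04,
        5.67983123e-03, -8.47276681e-06]), 'position': array([304.56631654, 601.6302052 , 229.90887058]), 'eef_rot': array([[-8.92107589e-01,  4.51820897e-01, -1.38790644e-03],
       [ 4.51822889e-01,  8.92105517e-01, -1.95516193e-03],
       [ 3.54775976e-04, -2.37130269e-03, -9.99997126e-01]]), 'contact_force': array([ 0.17196408,  1.33577473, -0.15814428]), 'ft_torque': array([ 0.03912644,  0.05610651, -0.00674768]), 'opening': 85.49472341266876}
['MotionError', 'grasp_offset'] 18.700000000000003
scene {'K': array([[449.79318773,   0.        , 322.40980084],
       [  0.        , 449.79318773, 236.88597289],
       [  0.        ,   0.        ,   1.        ]]), 'extrinsics': array([[ 1.56677583e-01,  9.87474680e-01,  1
[... 640 characters left out ...]
7e+02],
       [ 1.72783759e-01,  7.23093786e-01, -6.68790811e-01,
         7.72693282e+02],
       [ 0.00000000e+00,  0.00000000e+00,  0.00000000e+00,
         1.00000000e+00]])}
wrist {'K': array([[360.79013049,   0.        , 319.24263685],
       [  0.        , 360.79013049, 243.28616152],
       [  0.        ,   0.        ,   1.        ]]), 'hand_eye': array([[ 1.01598788e-03, -9.46720358e-01, -3.22055167e-01,
         8.27309744e+01],
       [ 9.99999262e-01,  1.17643228e-03, -3.03566830e-04,
        -1.23734110e+00],
       [ 6.66268994e-04, -3.22054621e-01,  9.46720855e-01,
        -1.43208467e+02],
       [ 0.00000000e+00,  0.00000000e+00,  0.00000000e+00,
         1.00000000e+00]])}
```

View pics/scene0.png

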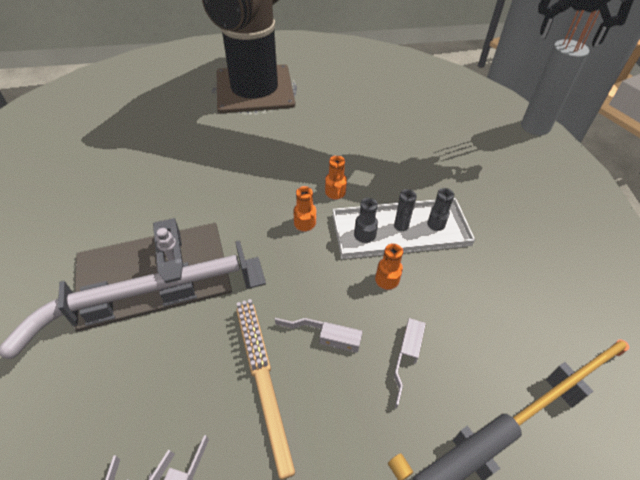

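View pics/side0.png

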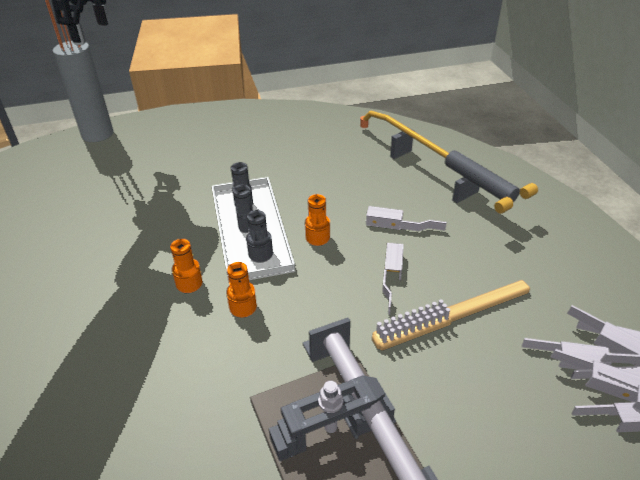

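View pics/wrist0.png

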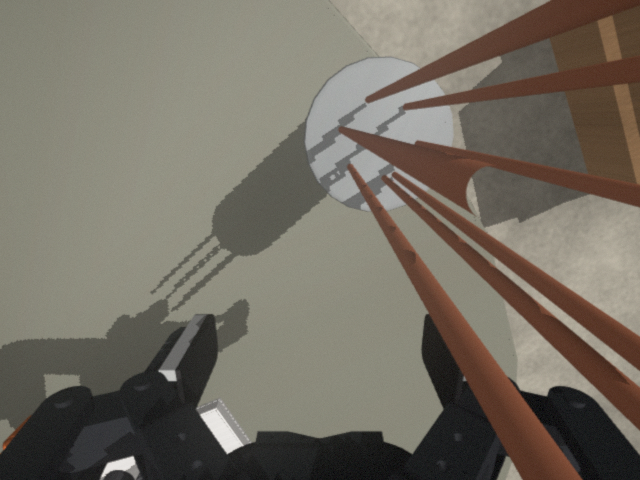

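```bash
cat > h.py <<'E'
import numpy as np, cv2
from bench import readout,cams
def ray(c,p):
    K=c["K"]; E=c["extrinsics"]; d=np.linalg.solve(K,[p[0],p[1],1.]); R=E[:3,:3]; 
    o=-R.T@E[:3,3]; d=R.T@d; return o,d/np.linalg.norm(d)
def plane(c,p,z):
    o,d=ray(c,p); return o+d*(z-o[2])/d[2]
def tri(c1,p1,c2,p2):
    o1,d1=ray(c1,p1);o2,d2=ray(c2,p2)
    s=np.linalg.lstsq(np.stack([d1,-d2],1),o2-o1,rcond=None)[0]
    a=o1+s[0]*d1;b=o2+s[1]*d2; return (a+b)/2,np.linalg.norm(a-b)
def proj(c,X):
    q=c["K"]@(c["extrinsics"][:3,:3]@np.asarray(X,float)+c["extrinsics"][:3,3]); return q[:2]/q[2]
def wristcam():
    o=readout.get_obs(); c=cams.camera("wrist"); T=np.eye(4);T[:3,:3]=o["eef_rot"];T[:3,3]=o["position"]
    c["extrinsics"]=np.linalg.inv(T@c["hand_eye"]); return c
E
python3 - <<'E'
import cv2
a=cv2.imread("pics/scene0.png");b=cv2.imread("pics/side0.png")
def crop(im,x,y,w,h,s,n): cv2.imwrite(n,cv2.resize(im[y:y+h,x:x+w],None,fx=s,fy=s,interpolation=cv2.INTER_CUBIC))
crop(a,325,170,160,100,5,"pics/a1.png");crop(b,205,150,100,140,4,"pics/b1.png")
crop(a,130,200,80,110,5,"pics/a2.png");crop(b,250,350,150,120,5,"pics/b2.png")
E
```

```text
(no output)
```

View pics/a1.png

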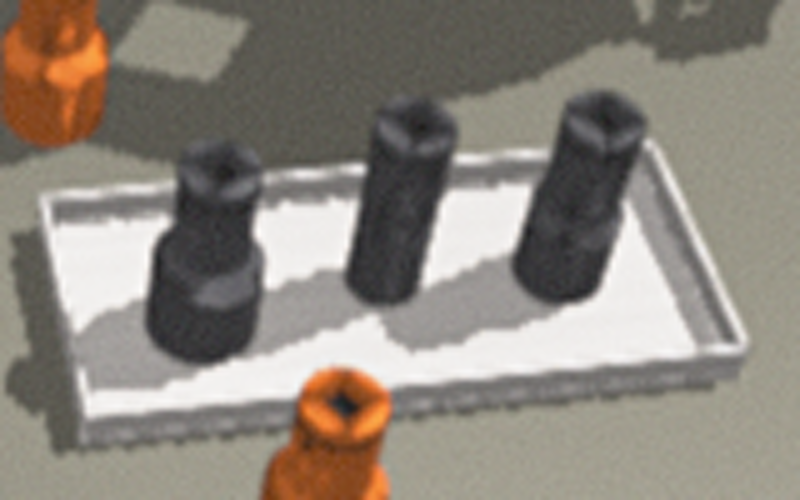

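View pics/b1.png

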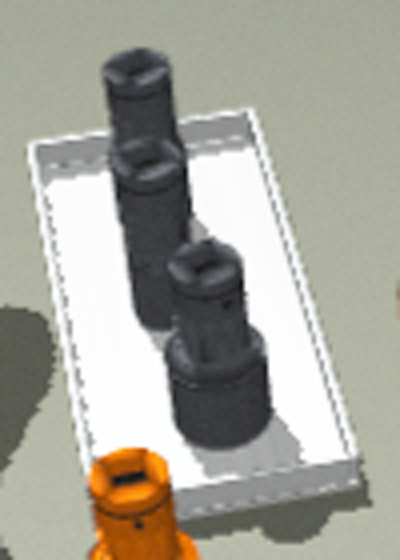

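View pics/a2.png

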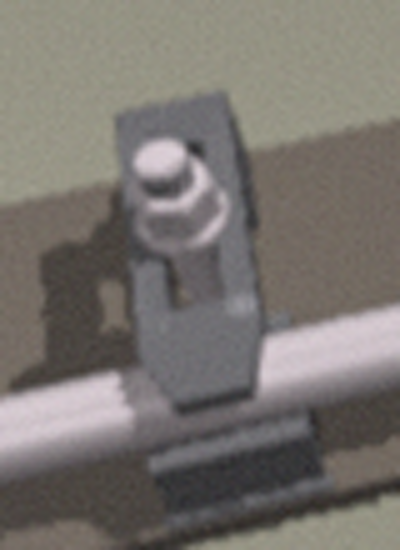

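View pics/b2.png

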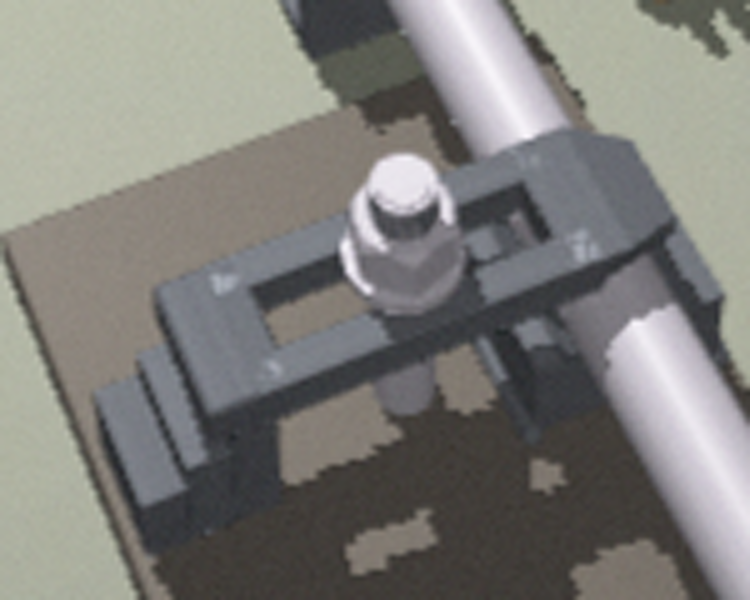

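```bash
python3 - <<'E'
from h import *
s=cams.camera("scene");d=cams.camera("side")
A={'L':(369.4,204.4),'M':(408.2,195),'R':(445.8,194.2)};B={'L':(256.3,216.8),'M':(242.4,189.9),'R':(239.4,167.3)}
for k in A: print(k,tri(s,A[k],d,B[k]),plane(s,A[k],89),plane(d,B[k],89))
nA=(130+160/5,200+157/5);nB=(250+404/5,350+180/5)
print('stud',tri(s,nA,d,nB),plane(s,nA,102),plane(d,nB,102))
c=[plane(s,(325+x/5,170+y/5),18) for x,y in [(45,197),(650,145),(745,347),(85,430)]]
print(np.round(c,1)); 
for a,b in ((0,1),(3,2),(0,3),(1,2)):
  v=c[b]-c[a];print(np.linalg.norm(v),np.degrees(np.arctan2(v[1],v[0])))
c=[plane(d,(205+x/4,150+y/4),18) for x,y in [(92,485+25),(30,145),(252,108),(357,462)]]
for a,b in ((0,1),(3,2),(0,3),(1,2)):
  v=c[b]-c[a];print(np.linalg.norm(v),np.degrees(np.arctan2(v[1],v[0])))
# strap direction: edges in side crop, strap top z~69
p=[plane(d,(250+x/5,350+y/5),66) for x,y in [(160,290),(565,130),(212,412),(665,215)]]
for a,b in ((0,1),(2,3)):
  v=p[b]-p[a];print('strap',np.linalg.norm(v),np.degrees(np.arctan2(v[1],v[0])))
E
```

```text
L (array([529.90595703, 175.89067339,  85.90026804]), np.float64(1.9934014807069471)) [531.70914452 175.69970603  89.        ] [529.92448609 170.77332291  89.        ]
M (array([519.38072281, 248.96333032,  88.72486748]), np.float64(1.9172476086388557)) [518.56430519 249.66654059  89.        ] [519.7234859  247.17514134  89.        ]
R (array([525.02843076, 317.68052794,  87.30927068]), np.float64(1.2033775445818624)) [525.94797998 317.2896883   89.        ] [525.04468886 314.27117161  89.        ]
stud (array([ 557.5232789 , -171.8960778 ,  102.65751852]), np.float64(1.2566794064706521)) [ 556.33672856 -171.72316025  102.        ] [ 557.99030436 -172.05431711  102.        ]
[[469.  126.7  18. ]
 [474.5 371.3  18. ]
 [580.3 370.1  18. ]
 [583.5 121.   18. ]]
244.64999682805265 88.7011847555626
249.05669697490643 90.73540053111073
114.59802520857743 -2.8191507026823728
105.7240069631508 -0.6434574352755037
249.81634777953425 88.75691958080436
251.8986133962509 88.81872462320892
107.90837333985517 -0.8983240597416178
107.66934810331277 0.21058584616971227
strap 108.80309557697228 9.495353773002337
strap 120.37373916740276 10.798681950247552
```

```bash
cat > plan.py <<'E'
import sys,numpy as np
from scipy.spatial.transform import Rotation as R
from bench import readout
def plan(x,y,z,psi):
    o=readout.get_obs();p=np.degrees(np.radians(psi));c,s=np.cos(np.radians(psi)),np.sin(np.radians(psi))
    T=np.array([[-s,c,0],[c,s,0],[0,0,-1.]]).T if 0 else np.column_stack([[-s,c,0],[c,s,0],[0,0,-1.]])
    E=o["eef_rot"]; t=E.T@(np.array([x,y,z])-o["position"])/300; r=R.from_matrix(E.T@T).as_rotvec()/(2*np.pi)
    print("row",np.round(t,4),np.round(r,4)); print("t",round(o["time_s"],2),"pos",np.round(o["position"],1),"psi",round(np.degrees(np.arctan2(E[1,1],E[0,1])),2),"zax",np.round(E[:,2],4),"F",np.round(o["contact_force"],1),"M",np.round(o["ft_torque"],2),"open",round(o["opening"],1),"q6",round(o["joint_positions"][5],2))
if __name__=="__main__": plan(*map(float,sys.argv[1:5]))
E
python3 plan.py 525 316 175 -1
```

```text
row [-1.0856 -0.5184  0.1859] [-2.000e-04  1.000e-04  1.782e-01]
t 0.25 pos [304.8 601.9 230.6] psi 63.14 zax [-6.e-04 -9.e-04 -1.e+00] F [ 0.3  0.  -0.9] M [ 0.01 -0.04  0.  ] open 85.2 q6 -0.15
```

Request:
carry_out(
  rows=[
    [-0.95, -0.46, 0.0, 0, 0, 0.178],
    [-0.95, -0.46, 0.0, 0, 0, 0.178],
    [-0.95, -0.46, 0.0, 0, 0, 0.178],
    [-0.95, -0.46, 0.0, 0, 0, 0.178],
    [-0.95, -0.46, 0.0, 0, 0, 0.178],
    [-0.95, -0.46, 0.0, 0, 0, 0.178],
    [-0.95, -0.46, 0.0, 0, 0, 0.178],
    [-0.95, -0.46, 0.0, 0, 0, 0.178],
    [-0.95, -0.46, 0.1, 0, 0, 0.178],
    [-0.95, -0.46, 0.1, 0, 0, 0.178],
    [-0.95, -0.46, 0.1, 0, 0, 0.178],
    [-0.95, -0.46, 0.1, 0, 0, 0.178],
  ],
  gripper=1,
)

```text
time_s: 1.25
position: [496.4, 350.8, 201.6]
eef_rot: [[0.013, 1.0, -0.001], [1.0, -0.013, -0.0], [-0.0, -0.001, -1.0]]
contact_force: [0.6, 0.6, 0.7]
opening: 85.5
```

```bash
python3 plan.py 525 316 175 -1
```

```text
row [-0.1149  0.097   0.0885] [-0.0001  0.      0.0007]
t 1.25 pos [496.4 350.8 201.6] psi -0.74 zax [-6.e-04 -1.e-04 -1.e+00] F [0.6 0.6 0.7] M [ 0.03 -0.03  0.03] open 85.5 q6 0.46
```

Request:
carry_out(
  rows=[
    [-0.115, 0.097, 0.05, 0, 0, 0],
    [-0.115, 0.097, 0.088, 0, 0, 0.001],
    [-0.115, 0.097, 0.088, 0, 0, 0.001],
    [-0.115, 0.097, 0.088, 0, 0, 0.001],
  ],
)

```text
time_s: 1.58
position: [524.7, 315.9, 174.9]
eef_rot: [[0.021, 1.0, -0.001], [1.0, -0.021, 0.0], [0.0, -0.001, -1.0]]
contact_force: [0.2, 0.2, 0.7]
opening: 85.4
```

```bash
python3 plan.py 525 316 70 -1; python3 - <<'E'
from h import *
c=wristcam(); cv2.imwrite("pics/w1.png",c["color"][:,:,::-1]); np.savez("w1.npz",K=c["K"],extrinsics=c["extrinsics"])
for p in ((525,316,89),(519.5,248,89)): print(proj(c,p))
E
```

```text
row [0.0004 0.0014 0.3496] [-0.0002 -0.     -0.0006]
t 1.58 pos [524.7 315.9 174.9] psi -1.23 zax [-0.0013  0.     -1.    ] F [0.2 0.2 0.7] M [-0.02  0.04  0.  ] open 85.4 q6 0.4
[320.20141184 248.2782732 ]
[314.52915174 335.51607044]
```

View pics/w1.png

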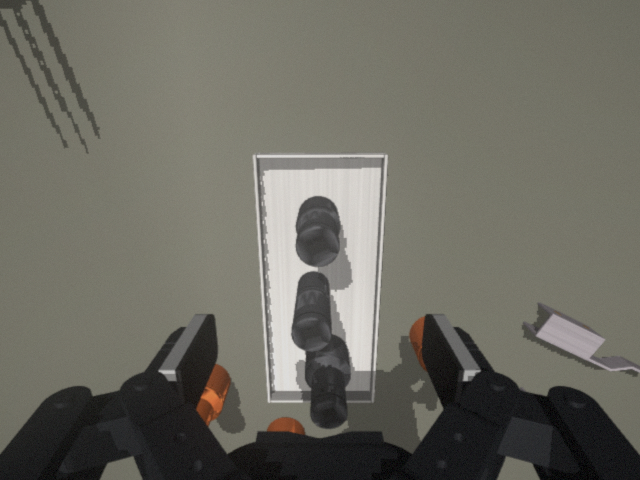

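```bash
python3 - <<'E'
from h import *
im=cv2.imread("pics/w1.png"); s=cams.camera("scene")
for p in ((337,160),(305,192),(394,249)): print(plane(s,p,86))
cr=im[185:345,265:375].astype(float); cr=np.clip(cr*3.0-30,0,255).astype(np.uint8)
cv2.imwrite("pics/w1c.png",cv2.resize(cr,None,fx=3.7,fy=3.7,interpolation=cv2.INTER_CUBIC))
E
```

```text
[404.25953711 141.25527894  86.        ]
[482.59324528  68.79986692  86.        ]
[632.32055831 193.76195295  86.        ]
```

View pics/w1c.png

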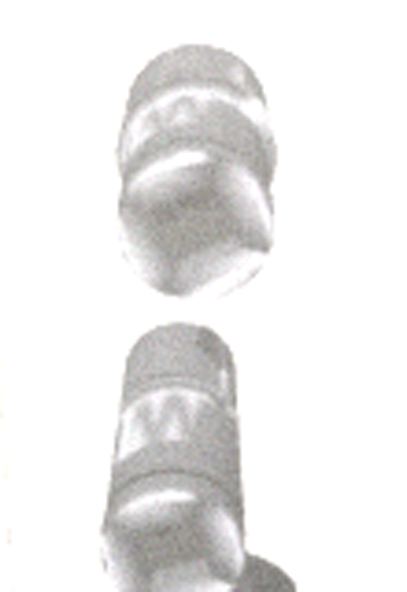

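```bash
python3 - <<'E'
from h import *
cs=[wristcam()["color"].astype(float) for _ in range(6)]
im=np.mean(cs,0).mean(2)
cr=im[190:275,285:350]; print(cr.min(),np.percentile(cr,[10,30,50]))
cr=np.clip((cr-15)*3.6,0,255).astype(np.uint8)
cv2.imwrite("pics/w2c.png",cv2.resize(cr,None,fx=7,fy=7,interpolation=cv2.INTER_CUBIC))
E
```

```text
58.44444444444445 [ 69.33333333  79.38888889 129.16666667]
```

View pics/w2c.png

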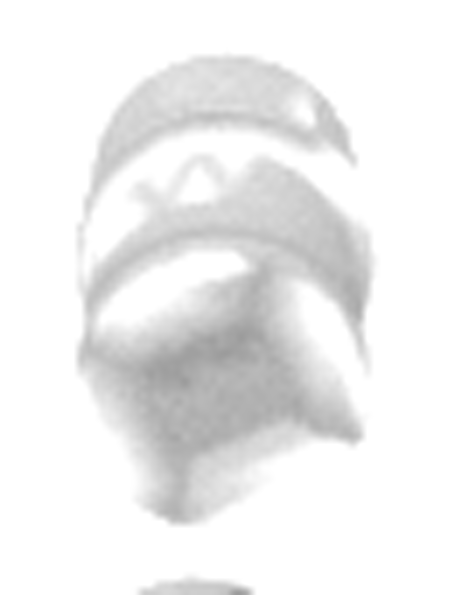

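```bash
python3 plan.py 524.3 317.5 50 -1
```

```text
row [ 0.0052 -0.0036  0.4184] [ 0.0001 -0.0001 -0.0007]
t 1.98 pos [525.3 315.9 175.5] psi -1.25 zax [ 8.e-04  4.e-04 -1.e+00] F [-0.3 -0.1  0. ] M [ 0.03 -0.02 -0.02] open 85.3 q6 0.4
```

Request:
carry_out(
  rows=[
    [0.005, -0.003, 0.1, 0, 0, 0],
    [0.005, -0.003, 0.2, 0, 0, 0],
    [0.005, -0.003, 0.28, 0, 0, 0],
    [0.005, -0.003, 0.36, 0, 0, 0],
    [0.005, -0.003, 0.4, 0, 0, 0],
    [0.005, -0.003, 0.418, 0, 0, 0],
    [0.005, -0.003, 0.418, 0, 0, 0],
  ],
)

```text
time_s: 2.57
position: [523.9, 316.7, 48.5]
eef_rot: [[0.023, 1.0, -0.002], [1.0, -0.023, -0.001], [-0.001, -0.002, -1.0]]
contact_force: [-0.4, -0.3, 0.5]
opening: 85.6
```

```bash
python3 plan.py 524.3 317.5 50 -1;python3 - <<'E'
from h import *
c=wristcam()["color"]; c=np.clip(c.astype(float)*1.5,0,255).astype(np.uint8); cv2.imwrite("pics/w3.png",c[:,:,::-1])
E
```

```text
row [ 0.0028  0.0012 -0.005 ] [-0.0003  0.0001 -0.0008]
t 2.57 pos [523.9 316.7  48.5] psi -1.29 zax [-2.e-03 -8.e-04 -1.e+00] F [-0.4 -0.3  0.5] M [-0.   -0.   -0.02] open 85.6 q6 0.4
```

View pics/w3.png

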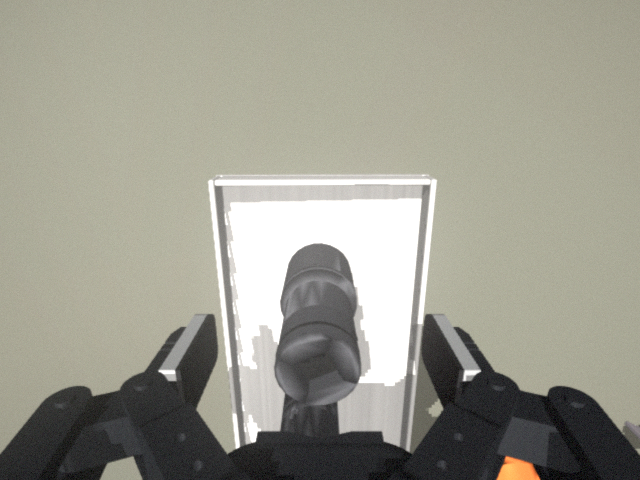

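```bash
python3 - <<'E'
from h import *
c=wristcam(); print(plane(c,(318,361),89), plane(c,(277,361),89),plane(c,(359,361),89))
im=np.mean([wristcam()["color"].astype(float) for _ in range(5)],0).mean(2)
cr=np.clip((im[310:410,265:370]-50)*2.6,0,255).astype(np.uint8)
cv2.imwrite("pics/w4.png",cv2.resize(cr,None,fx=5,fy=5,interpolation=cv2.INTER_CUBIC))
E
```

```text
[524.40104832 320.67882062  89.        ] [510.32271343 320.97278829  89.        ] [538.47580711 320.38492762  89.        ]
```

View pics/w4.png

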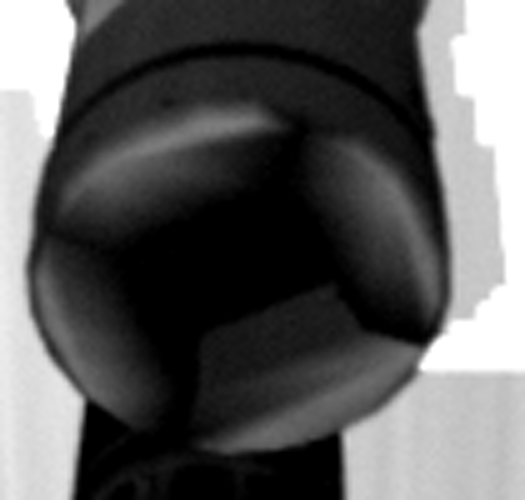

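Request:
carry_out(
  rows=[
    [0.005, 0.001, 0, 0, 0, 0],
    [0.005, 0.001, 0, 0, 0, 0],
    [0.005, 0.001, 0, 0, 0, 0],
  ],
)

```text
time_s: 3.17
position: [524.9, 318.5, 49.8]
eef_rot: [[0.023, 1.0, 0.0], [1.0, -0.023, 0.0], [0.0, 0.0, -1.0]]
contact_force: [-0.1, 1.1, 0.0]
opening: 85.2
```

Request:
carry_out(
  rows=[
    [0, 0, 0, 0, 0, 0],
    [0, 0, 0, 0, 0, 0],
    [0, 0, 0, 0, 0, 0],
    [0, 0, 0, 0, 0, 0],
    [0, 0, 0, 0, 0, 0],
    [0, 0, 0, 0, 0, 0],
    [0, 0, 0, 0, 0, 0],
    [0, 0, 0, 0, 0, 0],
  ],
  gripper=0,
)

```text
time_s: 3.83
position: [524.8, 318.3, 49.6]
eef_rot: [[0.023, 1.0, -0.0], [1.0, -0.023, -0.0], [-0.0, -0.0, -1.0]]
contact_force: [-0.6, 0.2, 1.6]
opening: 28.6
```

```bash
python3 plan.py 524.3 317.5 50 -1;python3 - <<'E'
from h import *
im=np.mean([wristcam()["color"].astype(float) for _ in range(4)],0)
cv2.imwrite("pics/w5.png",np.clip((im[260:460,210:430,::-1]-20)*2,0,255).astype(np.uint8).repeat(3,0).repeat(3,1))
E
```

```text
row [-0.0028 -0.0016 -0.0014] [-0.      0.     -0.0008]
t 3.83 pos [524.8 318.3  49.6] psi -1.3 zax [-1.e-04 -0.e+00 -1.e+00] F [-0.6  0.2  1.6] M [-0.05  0.06  0.02] open 28.6 q6 0.4
```

View pics/w5.png

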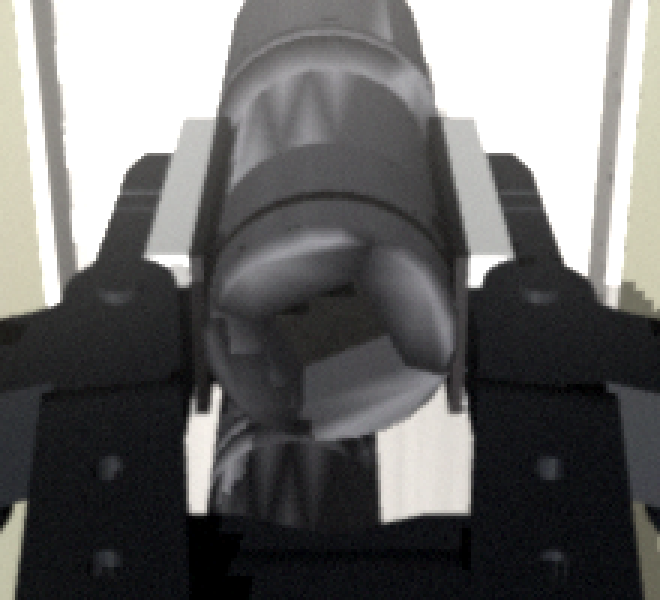

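Request:
carry_out(
  rows=[
    [0, 0, -0.05, 0, 0, 0],
    [0, 0, -0.12, 0, 0, 0],
    [0, 0, -0.22, 0, 0, 0],
    [0, 0, -0.32, 0, 0, 0],
    [-0.1, 0, -0.4, 0, 0, 0],
    [-0.22, 0, -0.43, 0, 0, 0],
    [-0.35, 0, -0.43, 0, 0, 0],
    [-0.48, 0, -0.43, 0, 0, 0],
    [-0.61, 0.02, -0.43, 0, 0, 0],
    [-0.74, 0.04, -0.43, 0, 0, 0],
    [-0.87, 0.05, -0.43, 0, 0, 0],
    [-0.95, 0.05, -0.43, 0, 0, 0],
  ],
)

```text
time_s: 5.03
position: [533.0, 29.7, 177.6]
eef_rot: [[0.025, 1.0, -0.001], [1.0, -0.025, -0.001], [-0.001, -0.001, -1.0]]
contact_force: [-0.2, -0.5, -2.3]
opening: 28.7
```

```bash
python3 plan.py 557 -255 165 -1.3
```

```text
row [-0.9468  0.1035  0.0431] [-0.0001  0.0002 -0.0003]
t 5.03 pos [533.   29.7 177.6] psi -1.41 zax [-9.0e-04 -1.2e-03 -1.0e+00] F [-0.2 -0.5 -2.3] M [-0.02 -0.06 -0.01] open 28.7 q6 -0.11
```

Request:
carry_out(
  rows=[
    [-0.1, 0.02, 0, 0, 0, 0],
    [-0.23, 0.04, 0, 0, 0, 0],
    [-0.36, 0.05, 0, 0, 0, 0],
    [-0.49, 0.06, 0, 0, 0, 0],
    [-0.62, 0.08, 0, 0, 0, 0],
    [-0.75, 0.1, 0, 0, 0, 0],
    [-0.87, 0.1, 0, 0, 0, 0],
    [-0.94, 0.1, 0.02, 0, 0, 0],
    [-0.945, 0.1, 0.04, 0, 0, 0],
    [-0.945, 0.1, 0.04, 0, 0, 0],
    [-0.945, 0.1, 0.04, 0, 0, 0],
  ],
)

```text
time_s: 5.95
position: [555.9, -250.0, 164.7]
eef_rot: [[0.023, 1.0, -0.003], [1.0, -0.023, 0.003], [0.002, -0.003, -1.0]]
contact_force: [0.2, 0.3, -2.7]
opening: 28.6
```

```bash
python3 plan.py 557 -255 165 -1.3;python3 - <<'E'
from h import *
c=wristcam();np.savez("w6.npz",K=c["K"],extrinsics=c["extrinsics"])
im=np.mean([c["color"].astype(float)]+[wristcam()["color"].astype(float) for _ in range(4)],0)[:,:,::-1]
cv2.imwrite("pics/w6.png",im.astype(np.uint8))
u,v=proj(c,(557,-172,102)).astype(int); print(u,v, proj(c,(557,-172,90)))
cv2.imwrite("pics/w6c.png",cv2.resize(np.clip(im[max(v-60,0):v+60,u-60:u+60],0,255).astype(np.uint8),None,fx=5,fy=5,interpolation=cv2.INTER_CUBIC)); print(u-60,max(v-60,0))
E
```

```text
row [-0.0167  0.0039 -0.0011] [-0.0005 -0.0004 -0.    ]
t 5.95 pos [ 555.9 -250.   164.7] psi -1.31 zax [-0.0029  0.0026 -1.    ] F [ 0.2  0.3 -2.7] M [-0.01 -0.02 -0.02] open 28.6 q6 -0.57
318 128 [318.927734   127.66033126]
258 68
```

View pics/w6.png

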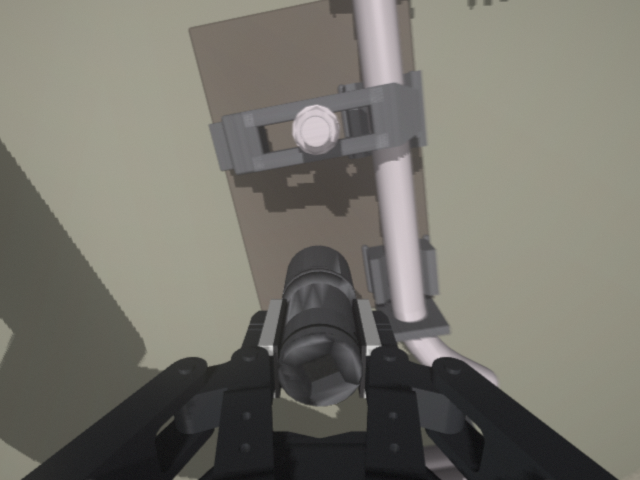

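View pics/w6c.png

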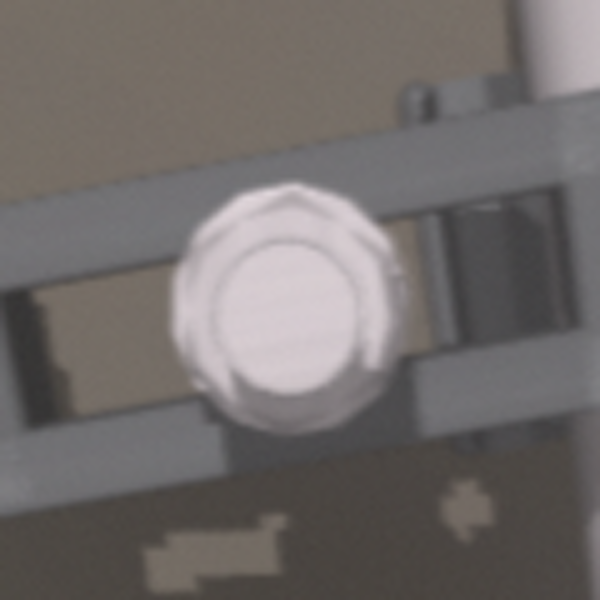

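```bash
python3 - <<'E'
from h import *
im=np.mean([wristcam()["color"].astype(float) for _ in range(6)],0).mean(2)
cr=im[100:165,285:350]; print(np.percentile(cr,[50,80,90,99]))
g=np.clip((cr-125)*2.3,0,255).astype(np.uint8)
cv2.imwrite("pics/w7.png",cv2.resize(g,None,fx=9,fy=9,interpolation=cv2.INTER_CUBIC))
c=wristcam(); print(plane(c,(314.8,131),102))
d=cams.camera("side")["color"]; cv2.imwrite("pics/side7.png",cv2.resize(d[370:430,300:370,::-1],None,fx=8,fy=8,interpolation=cv2.INTER_CUBIC))
E
```

```text
[115.94444444 201.05555556 206.66666667 209.16666667]
[ 556.02028844 -174.57969117  102.        ]
```

View pics/w7.png

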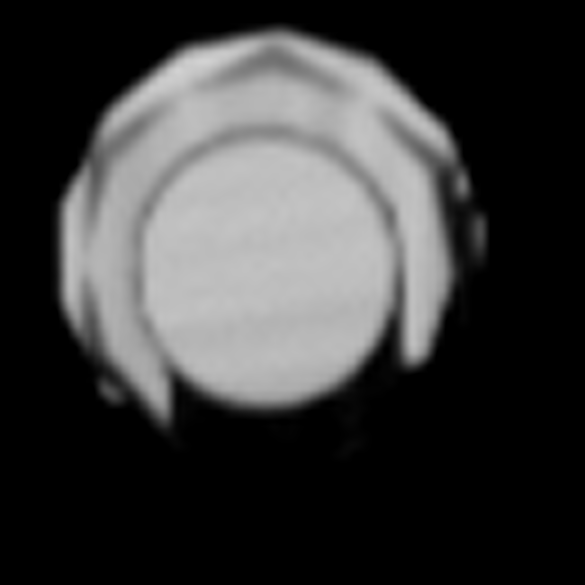

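View pics/side7.png

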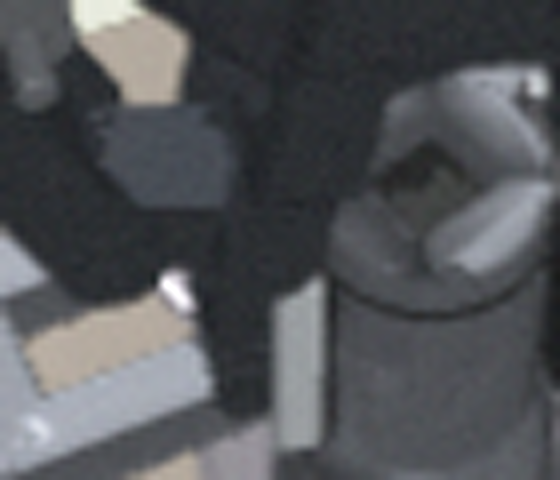

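```bash
python3 - <<'E'
from h import *
c=wristcam(); im=np.mean([wristcam()["color"].astype(float) for _ in range(6)],0).mean(2)
g=np.clip((im[300:420,255:385]-45)*2.2,0,255).astype(np.uint8)
cv2.imwrite("pics/w8.png",cv2.resize(g,None,fx=5,fy=5,interpolation=cv2.INTER_CUBIC))
E
```

```text
(no output)
```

View pics/w8.png

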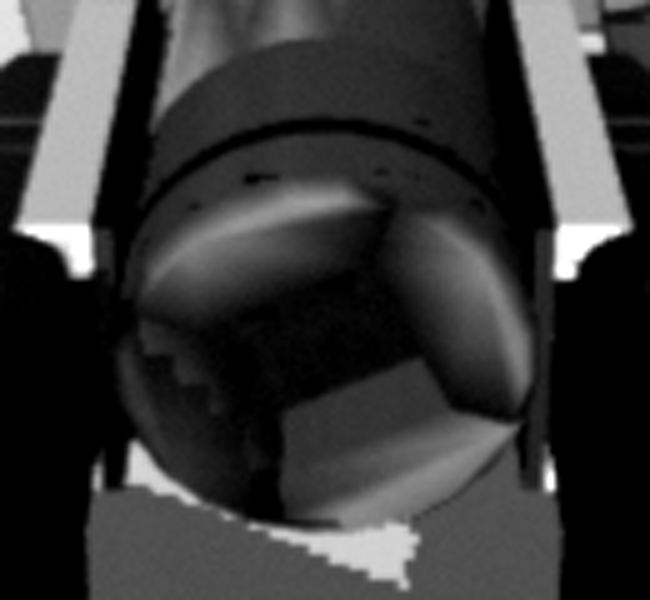

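```bash
python3 - <<'E'
from h import *
c=cams.camera("wrist");H=c["hand_eye"];K=c["K"]
def tf(p,z):
    d=H[:3,:3]@np.linalg.solve(K,[p[0],p[1],1.]);o=H[:3,3];return o+d*(z-o[2])/d[2]
print("sock",tf((320.6,371.6),-39.4), tf((321,371.6),-39.4))
o=readout.get_obs();print(o["position"],o["eef_rot"])
print("nut",tf((314.8,131),o["position"][2]-102))
s=cams.camera("scene");d=cams.camera("side")
for c,n in ((s,"scene"),(d,"side")): cv2.imwrite(f"pics/{n}8.png",c["color"][:,:,::-1])
E
```

```text
sock [ -0.45876812   0.37813037 -39.4       ] [ -0.45848348   0.51656749 -39.4       ]
[ 556.91729639 -251.05639882  166.52003763] [[ 2.27151433e-02  9.99741978e-01 -1.63051803e-05]
 [ 9.99741978e-01 -2.27151430e-02  1.79678531e-05]
 [ 1.75928425e-05 -1.67091155e-05 -1.00000000e+00]]
nut [76.22630095 -2.74923893 64.52003763]
```

View pics/scene8.png

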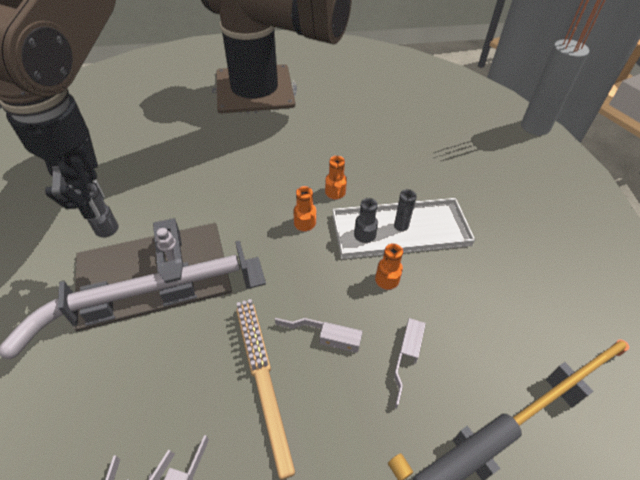

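View pics/side8.png

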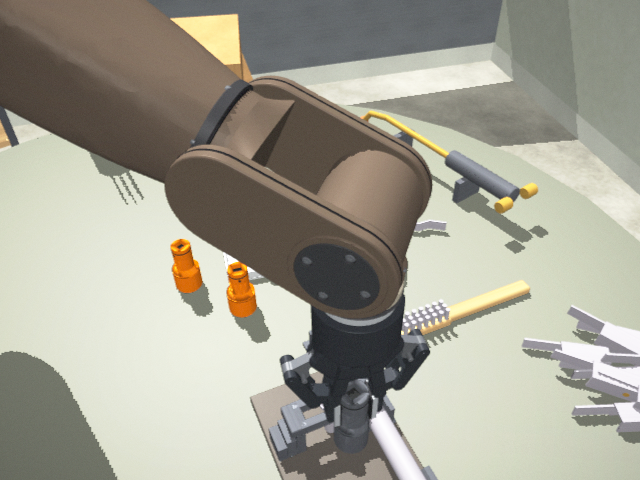

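Request:
carry_out(
  rows=[
    [0.08, 0, 0, 0, 0, -0.008],
    [0.17, -0.004, 0, 0, 0, -0.008],
    [0.24, -0.007, 0, 0, 0, -0.008],
    [0.259, -0.007, 0.02, 0, 0, -0.008],
    [0.259, -0.007, 0.02, 0, 0, -0.008],
    [0.259, -0.007, 0.02, 0, 0, -0.008],
  ],
)

```text
time_s: 7.6
position: [556.4, -173.4, 160.0]
eef_rot: [[-0.028, 1.0, -0.001], [1.0, 0.028, -0.0], [-0.0, -0.001, -1.0]]
contact_force: [0.2, -0.7, -2.1]
opening: 28.7
```

```bash
python3 plan.py 557 -173 160 1.7;python3 - <<'E'
from h import *
import sys
def grab(n): return np.mean([cams.camera(n)["color"].astype(float) for _ in range(3)],0)[:,:,::-1]
a=grab("scene");b=grab("side")
f=lambda im,x,y,w,h,s,g,n: cv2.imwrite(n,cv2.resize(np.clip(im[y:y+h,x:x+w]*g,0,255).astype(np.uint8),None,fx=s,fy=s,interpolation=cv2.INTER_CUBIC))
f(a,120,150,90,110,6,1.6,"pics/s9.png");f(b,280,320,110,110,6,1.6,"pics/d9.png")
E
```

```text
row [0.0013 0.0021 0.0001] [-0.0001  0.     -0.0002]
t 7.6 pos [ 556.4 -173.4  160. ] psi 1.62 zax [-9.e-04 -3.e-04 -1.e+00] F [ 0.2 -0.7 -2.1] M [ 0.01 -0.    0.02] open 28.7 q6 -0.5
```

View pics/s9.png

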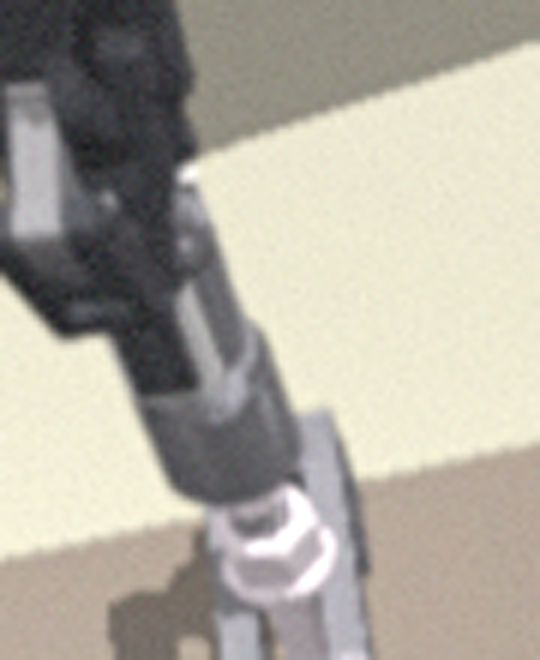

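View pics/d9.png

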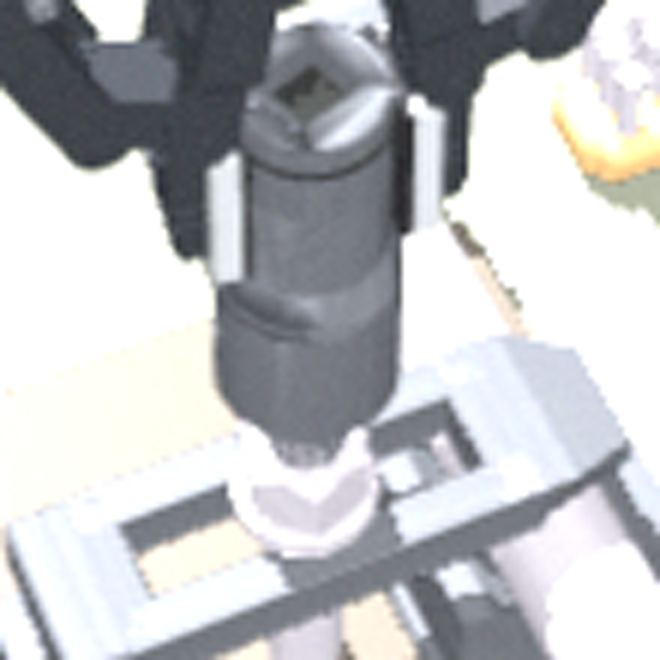

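```bash
python3 - <<'E'
from h import *
s=cams.camera("scene");d=cams.camera("side")
for c,p,f,(x0,y0),n in ((s,(162,231.4),"s9",(120,150),"scene"),(d,(330.8,386),"d9",(280,320),"side")):
    X=plane(c,p,102); im=cv2.imread(f"pics/{f}.png")
    q=[((proj(c,(X[0],X[1],z))-[x0,y0]+.5)*6).astype(int) for z in (74,115,153,200)]
    print(n,q)
    cv2.line(im,tuple(map(int,q[0])),tuple(map(int,q[3])),(0,0,255),1)
    for k in q: cv2.circle(im,tuple(map(int,k)),3,(0,255,0),1)
    cv2.imwrite(f"pics/{f}l.png",im)
E
```

```text
scene [array([280, 557]), array([242, 459]), array([203, 359]), array([150, 224])]
side [array([308, 479]), array([307, 359]), array([307, 239]), array([306,  76])]
```

View pics/s9l.png

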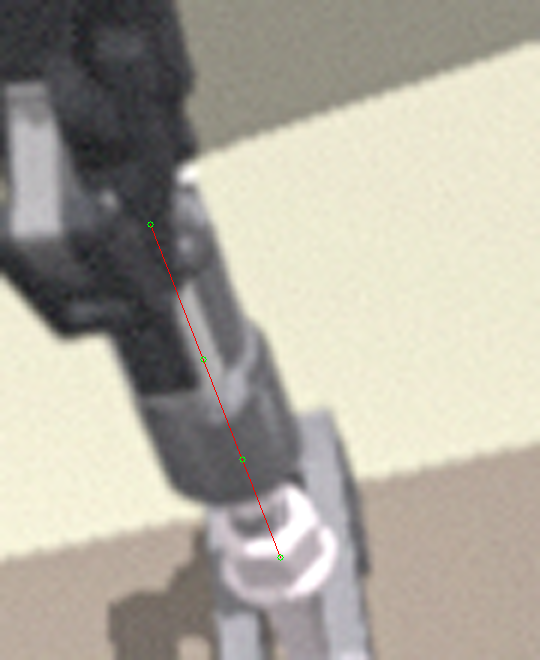

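View pics/d9l.png

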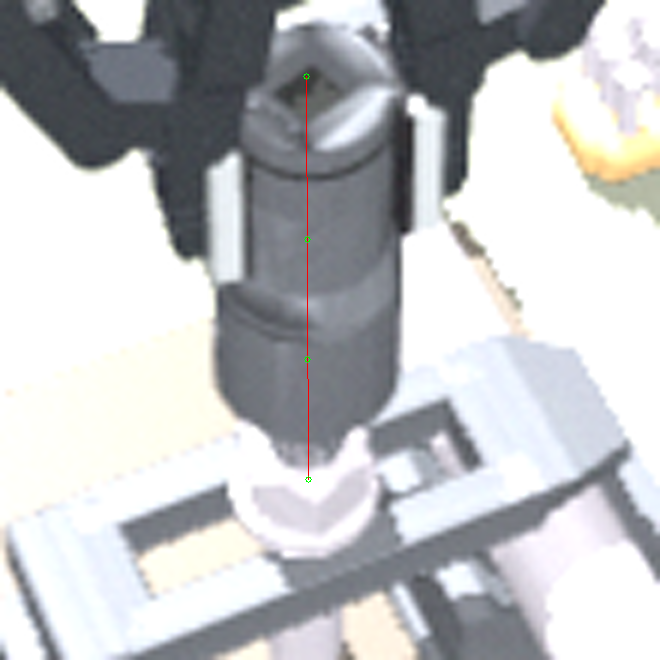

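Request:
carry_out(
  rows=[
    [0.0035, 0.001, 0.02, 0, 0, 0],
    [0.0035, 0.001, 0.04, 0, 0, 0],
    [0.0035, 0.001, 0.055, 0, 0, 0],
    [0.0035, 0.001, 0.065, 0, 0, 0],
    [0.0035, 0.001, 0.072, 0, 0, 0],
    [0.0035, 0.001, 0.072, 0, 0, 0],
  ],
)

```text
time_s: 8.5
position: [556.4, -172.0, 137.9]
eef_rot: [[-0.028, 1.0, -0.001], [1.0, 0.028, 0.001], [0.001, -0.001, -1.0]]
contact_force: [0.2, -0.4, -3.4]
opening: 28.9
```

```bash
python3 plan.py 557 -172.4 120 1.7
```

```text
row [-0.0014  0.002   0.0598] [-0.0002 -0.0001 -0.0003]
t 8.5 pos [ 556.4 -172.   137.9] psi 1.58 zax [-1.5e-03  7.0e-04 -1.0e+00] F [ 0.2 -0.4 -3.4] M [ 0.03  0.   -0.01] open 28.9 q6 -0.5
```

Now a gentle descent of 5 mm.

Request:
carry_out(
  rows=[
    [0, 0, 0.006, 0, 0, 0],
    [0, 0, 0.012, 0, 0, 0],
    [0, 0, 0.018, 0, 0, 0],
    [0, 0, 0.018, 0, 0, 0],
  ],
)

```text
time_s: 8.83
position: [556.9, -172.3, 133.4]
eef_rot: [[-0.028, 1.0, 0.0], [1.0, 0.028, -0.0], [-0.0, 0.0, -1.0]]
contact_force: [-0.5, -0.3, -2.8]
opening: 28.7
```

```bash
python3 plan.py 557 -172.4 120 1.7
```

```text
row [-0.0002  0.0003  0.0446] [ 0.      0.     -0.0003]
t 8.83 pos [ 556.9 -172.3  133.4] psi 1.58 zax [ 2.e-04 -3.e-04 -1.e+00] F [-0.5 -0.3 -2.8] M [-0.07 -0.01  0.02] open 28.7 q6 -0.5
```

Request:
carry_out(
  rows=[
    [0, 0, 0.004, 0, 0, 0],
    [0, 0, 0.008, 0, 0, 0],
    [0, 0, 0.012, 0, 0, 0],
    [0, 0, 0.012, 0, 0, 0],
  ],
)

```text
time_s: 9.17
position: [557.3, -172.7, 132.4]
eef_rot: [[-0.028, 1.0, 0.0], [1.0, 0.028, -0.001], [-0.001, 0.0, -1.0]]
contact_force: [-3.2, 1.4, 7.8]
opening: 29.1
```

```bash
python3 plan.py 557 -172.4 120 1.7
```

```text
row [ 0.001  -0.001   0.0413] [ 0.      0.0001 -0.0003]
t 9.17 pos [ 557.3 -172.7  132.4] psi 1.59 zax [ 3.e-04 -9.e-04 -1.e+00] F [-3.2  1.4  7.8] M [ 0.19  0.8  -0.03] open 29.1 q6 -0.5
```

Request:
carry_out(
  rows=[
    [0, 0, -0.015, 0, 0, 0],
    [0, 0, -0.02, 0, 0, -0.019],
    [0, 0, -0.02, 0, 0, -0.038],
    [0, 0, -0.02, 0, 0, -0.057],
    [0, 0, -0.02, 0, 0, -0.076],
    [0, 0, -0.02, 0, 0, -0.083],
    [0, 0, -0.02, 0, 0, -0.083],
    [0, 0, -0.02, 0, 0, -0.083],
  ],
)

```text
time_s: 9.83
position: [556.7, -172.1, 135.5]
eef_rot: [[-0.521, 0.854, -0.0], [0.854, 0.521, 0.0], [0.0, -0.0, -1.0]]
contact_force: [0.0, 0.4, -2.3]
opening: 28.8
```

```bash
python3 plan.py 556.9 -172.3 133.4 31.7
```

```text
row [-0.001   0.0002  0.0071] [-0.     -0.0001 -0.0009]
t 9.83 pos [ 556.7 -172.1  135.5] psi 31.38 zax [-3.e-04  3.e-04 -1.e+00] F [ 0.   0.4 -2.3] M [-0.    0.01 -0.02] open 28.8 q6 -1.02
```

Request:
carry_out(
  rows=[
    [0, 0, 0.004, 0, 0, 0],
    [0, 0, 0.008, 0, 0, 0],
    [0, 0, 0.012, 0, 0, 0],
    [0, 0, 0.015, 0, 0, 0],
    [0, 0, 0.018, 0, 0, 0],
    [0, 0, 0.018, 0, 0, 0],
  ],
)

```text
time_s: 10.33
position: [556.7, -172.2, 130.2]
eef_rot: [[-0.522, 0.853, -0.0], [0.853, 0.522, 0.0], [0.0, -0.0, -1.0]]
contact_force: [0.2, -0.4, -3.0]
opening: 28.7
```

```bash
python3 plan.py 556.9 -172.3 120 31.7
```

```text
row [-0.0006  0.0003  0.034 ] [-0.     -0.0001 -0.0007]
t 10.33 pos [ 556.7 -172.2  130.2] psi 31.45 zax [-5.e-04  2.e-04 -1.e+00] F [ 0.2 -0.4 -3. ] M [-0.01 -0.02 -0.01] open 28.7 q6 -1.02
```

Request:
carry_out(
  rows=[
    [0, 0, 0.006, 0, 0, 0],
    [0, 0, 0.012, 0, 0, 0],
    [0, 0, 0.018, 0, 0, 0],
    [0, 0, 0.024, 0, 0, 0],
    [0, 0, 0.028, 0, 0, 0],
    [0, 0, 0.028, 0, 0, 0],
  ],
)

```text
time_s: 10.83
position: [556.6, -172.1, 121.6]
eef_rot: [[-0.522, 0.853, -0.001], [0.853, 0.522, 0.0], [0.001, -0.0, -1.0]]
contact_force: [0.3, 0.8, -2.9]
opening: 28.6
```

```bash
python3 plan.py 556.9 -172.3 120 31.7
```

```text
row [-0.001   0.0006  0.0054] [-0.0001 -0.0001 -0.0007]
t 10.83 pos [ 556.6 -172.1  121.6] psi 31.46 zax [-8.e-04  4.e-04 -1.e+00] F [ 0.3  0.8 -2.9] M [ 0.03  0.03 -0.05] open 28.6 q6 -1.02
```

Request:
carry_out(
  rows=[
    [0, 0, 0.003, 0, 0, 0],
    [0, 0, 0.006, 0, 0, 0],
    [0, 0, 0.009, 0, 0, 0],
    [0, 0, 0.009, 0, 0, 0],
  ],
)

```text
time_s: 11.17
position: [557.1, -172.4, 120.4]
eef_rot: [[-0.522, 0.853, 0.0], [0.853, 0.522, -0.0], [-0.0, 0.0, -1.0]]
contact_force: [-2.4, 0.2, 1.8]
opening: 28.4
```

```bash
python3 plan.py 556.9 -172.3 120 31.7
```

```text
row [ 0.0007 -0.0004  0.0013] [ 0.      0.0001 -0.0007]
t 11.17 pos [ 557.1 -172.4  120.4] psi 31.47 zax [ 2.e-04 -3.e-04 -1.e+00] F [-2.4  0.2  1.8] M [ 0.16  0.41 -0.04] open 28.4 q6 -1.02
```

Request:
carry_out(
  rows=[
    [0, 0, 0.003, 0, 0, 0],
    [0, 0, 0.005, 0, 0, 0],
    [0, 0, 0.005, 0, 0, 0],
    [0, 0, 0.005, 0, 0, 0],
    [0, 0, 0.005, 0, 0, 0],
    [0, 0, 0.005, 0, 0, 0],
    [0, 0, 0.005, 0, 0, 0],
  ],
)

```text
time_s: 11.75
position: [557.3, -172.6, 120.3]
eef_rot: [[-0.522, 0.853, 0.0], [0.853, 0.522, -0.001], [-0.001, 0.0, -1.0]]
contact_force: [-4.8, 0.8, 7.5]
opening: 29.0
```

```bash
python3 plan.py 556.9 -172.3 120 31.7; python3 - <<'E'
from h import *
def grab(n): return np.mean([cams.camera(n)["color"].astype(float) for _ in range(2)],0)[:,:,::-1]
a=grab("scene");b=grab("side")
f=lambda im,x,y,w,h,s,g,n: cv2.imwrite(n,cv2.resize(np.clip(im[y:y+h,x:x+w]*g,0,255).astype(np.uint8),None,fx=s,fy=s,interpolation=cv2.INTER_CUBIC))
f(a,120,170,100,110,5,1.6,"pics/s10.png");f(b,270,330,120,120,5,1.6,"pics/d10.png")
E
```

```text
row [ 0.0014 -0.0006  0.0009] [ 0.      0.0001 -0.0006]
t 11.75 pos [ 557.3 -172.6  120.3] psi 31.47 zax [ 5.e-04 -7.e-04 -1.e+00] F [-4.8  0.8  7.5] M [ 0.22  0.89 -0.06] open 29.0 q6 -1.02
```

View pics/s10.png

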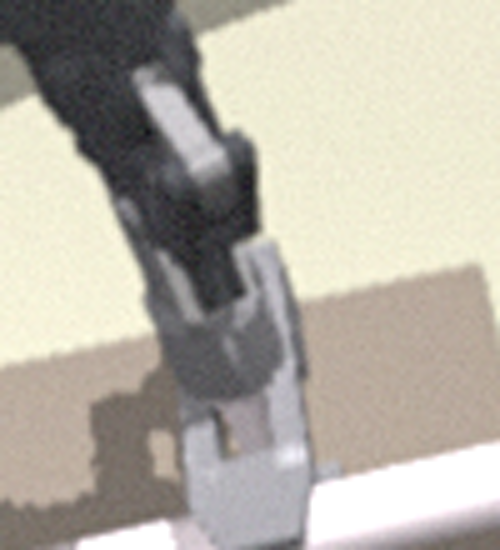

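View pics/d10.png

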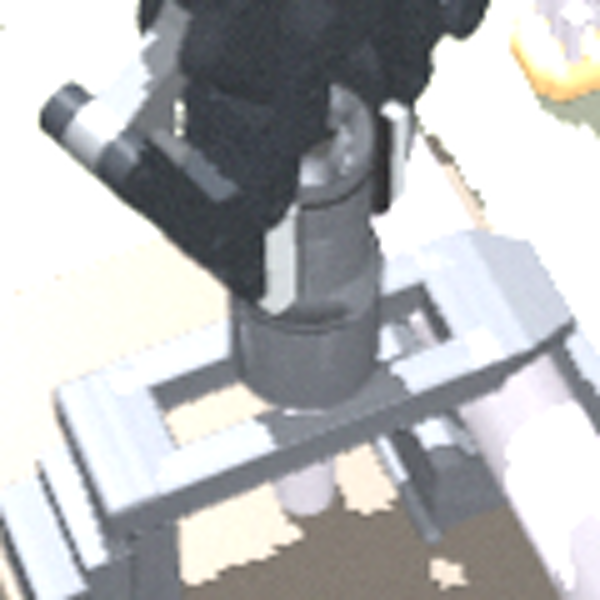

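Request:
carry_out(
  rows=[
    [0, 0, 0, 0, 0, 0.008],
    [0, 0, 0, 0, 0, 0.016],
    [0, 0, 0, 0, 0, 0.024],
    [0, 0, 0, 0, 0, 0.032],
    [0, 0, 0, 0, 0, 0.04],
    [0, 0, 0, 0, 0, 0.048],
    [0, 0, 0, 0, 0, 0.056],
    [0, 0, 0, 0, 0, 0.064],
    [0, 0, 0, 0, 0, 0.07],
    [0, 0, 0, 0, 0, 0.07],
  ],
)

```text
time_s: 12.78
position: [557.0, -172.8, 120.2]
eef_rot: [[-0.11, 0.994, -0.0], [0.994, 0.11, -0.001], [-0.001, -0.001, -1.0]]
contact_force: [-4.7, -0.1, 8.1]
opening: 28.6
```

```bash
python3 plan.py 556.9 -172.3 120 31.7
```

```text
row [ 0.0016 -0.0002  0.0008] [-0.0001  0.0002 -0.0706]
t 12.78 pos [ 557.  -172.8  120.2] psi 6.3 zax [-5.0e-04 -1.5e-03 -1.0e+00] F [-4.7 -0.1  8.1] M [0.18 0.88 0.22] open 28.6 q6 -0.58
```

Request:
carry_out(
  rows=[
    [0, 0, 0, 0, 0, 0.008],
    [0, 0, 0, 0, 0, 0.016],
    [0, 0, 0, 0, 0, 0.024],
    [0, 0, 0, 0, 0, 0.032],
    [0, 0, 0, 0, 0, 0.04],
    [0, 0, 0, 0, 0, 0.04],
  ],
)

```text
time_s: 13.28
position: [556.9, -172.9, 120.2]
eef_rot: [[0.141, 0.99, -0.001], [0.99, -0.141, -0.002], [-0.002, -0.001, -1.0]]
contact_force: [-5.9, 0.9, 8.3]
opening: 29.0
```

```bash
python3 plan.py 556.9 -172.3 120 31.7
```

```text
row [ 0.0018 -0.0002  0.0008] [-0.0002  0.0002 -0.1106]
t 13.28 pos [ 556.9 -172.9  120.2] psi -8.13 zax [-9.0e-04 -1.6e-03 -1.0e+00] F [-5.9  0.9  8.3] M [0.2  1.01 0.2 ] open 29.0 q6 -0.33
```

Request:
carry_out(
  rows=[
    [0, 0, 0, 0, 0, 0.008],
    [0, 0, 0, 0, 0, 0.016],
    [0, 0, 0, 0, 0, 0.024],
    [0, 0, 0, 0, 0, 0.028],
    [0, 0, 0, 0, 0, 0.028],
  ],
)

```text
time_s: 13.7
position: [556.8, -172.9, 120.2]
eef_rot: [[0.311, 0.95, -0.001], [0.95, -0.311, -0.002], [-0.002, -0.001, -1.0]]
contact_force: [-5.8, 1.6, 8.4]
opening: 28.9
```

```bash
python3 plan.py 556.9 -172.3 120 31.7
```

```text
row [ 0.002  -0.0002  0.0008] [-0.0002  0.0003 -0.1385]
t 13.7 pos [ 556.8 -172.9  120.2] psi -18.15 zax [-0.0012 -0.0017 -1.    ] F [-5.8  1.6  8.4] M [0.18 1.05 0.28] open 28.9 q6 -0.16
```

Request:
carry_out(
  rows=[
    [0, 0, 0, 0, 0, 0.006],
    [0, 0, 0, 0, 0, 0.012],
    [0, 0, 0, 0, 0, 0.018],
    [0, 0, 0, 0, 0, 0.018],
  ],
)

```text
time_s: 14.03
position: [556.7, -172.9, 120.3]
eef_rot: [[0.417, 0.909, -0.001], [0.909, -0.417, -0.002], [-0.002, -0.0, -1.0]]
contact_force: [-5.8, -0.2, 7.8]
opening: 28.5
```

```bash
python3 plan.py 556.9 -172.3 120 31.7
```

```text
row [ 0.0022 -0.0003  0.0009] [-0.0002  0.0003 -0.1565]
t 14.03 pos [ 556.7 -172.9  120.3] psi -24.64 zax [-0.0014 -0.0018 -1.    ] F [-5.8 -0.2  7.8] M [0.12 1.1  0.26] open 28.5 q6 -0.04
```

Request:
carry_out(
  rows=[
    [0, 0, 0, 0, 0, 0.006],
    [0, 0, 0, 0, 0, 0.012],
    [0, 0, 0, 0, 0, 0.016],
    [0, 0, 0, 0, 0, 0.016],
  ],
)

```text
time_s: 14.37
position: [556.5, -173.0, 120.2]
eef_rot: [[0.503, 0.864, -0.002], [0.864, -0.503, -0.003], [-0.004, -0.0, -1.0]]
contact_force: [-5.7, 0.5, 9.2]
opening: 28.6
```

```bash
python3 plan.py 556.9 -172.3 120 31.7
```

```text
row [ 0.0027 -0.0002  0.0008] [-0.0004  0.0005 -0.1719]
t 14.37 pos [ 556.5 -173.   120.2] psi -30.18 zax [-0.0021 -0.0029 -1.    ] F [-5.7  0.5  9.2] M [0.08 1.14 0.83] open 28.6 q6 0.05
```

Request:
carry_out(
  rows=[
    [0, 0, 0, 0, 0, 0.003],
    [0, 0, 0, 0, 0, 0.006],
    [0, 0, 0, 0, 0, 0.006],
    [0, 0, 0, 0, 0, 0.006],
    [0, 0, 0, 0, 0, 0.006],
    [0, 0, 0, 0, 0, 0.006],
    [0, 0, 0, 0, 0, 0.006],
  ],
)

```text
time_s: 14.95
position: [556.4, -173.1, 120.2]
eef_rot: [[0.535, 0.845, -0.002], [0.845, -0.535, -0.003], [-0.003, -0.001, -1.0]]
contact_force: [-7.2, 0.3, 8.9]
opening: 28.6
```

```bash
python3 plan.py 556.9 -172.3 120 31.7;  python3 - <<'E'
from h import *
def grab(n): return np.mean([cams.camera(n)["color"].astype(float) for _ in range(2)],0)[:,:,::-1]
a=grab("scene");b=grab("side");w=grab("wrist")
f=lambda im,x,y,w,h,s,g,n: cv2.imwrite(n,cv2.resize(np.clip(im[y:y+h,x:x+w]*g,0,255).astype(np.uint8),None,fx=s,fy=s,interpolation=cv2.INTER_CUBIC))
cv2.imwrite("pics/s11.png",a.astype(np.uint8));f(b,270,330,120,120,5,1.6,"pics/d11.png")
f(w,210,260,220,200,3,2,"pics/w11.png")
E
```

```text
row [ 0.003  -0.0001  0.0007] [-0.0004  0.0004 -0.178 ]
t 14.95 pos [ 556.4 -173.1  120.2] psi -32.36 zax [-0.0024 -0.0026 -1.    ] F [-7.2  0.3  8.9] M [0.04 1.27 0.67] open 28.6 q6 0.09
```

View pics/s11.png

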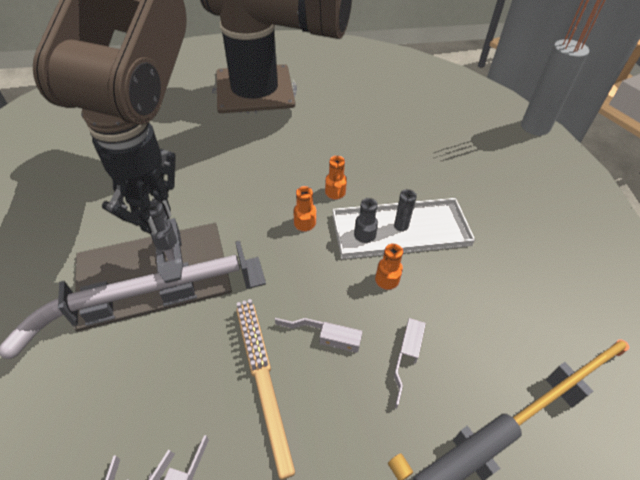

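View pics/d11.png

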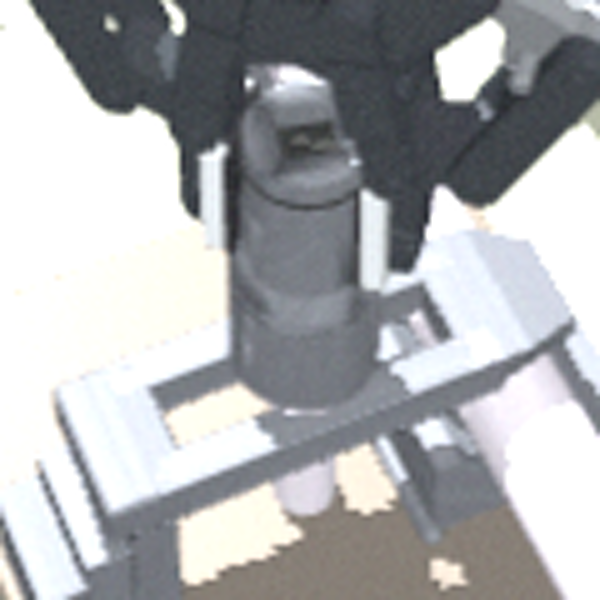

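View pics/w11.png

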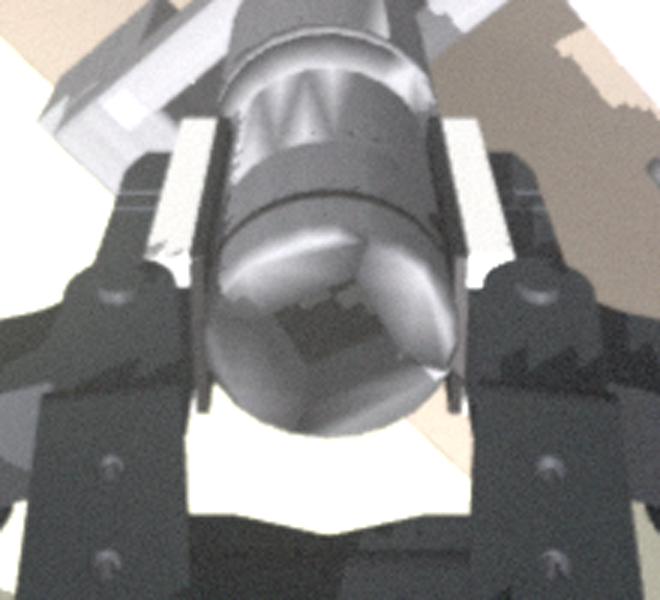

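Request:
carry_out(
  rows=[
    [0, 0, 0, 0, 0, 0.003],
    [0, 0, 0, 0, 0, 0.003],
    [0, 0, 0, 0, 0, 0.003],
    [0, 0, 0, 0, 0, 0.003],
    [0, 0, 0, 0, 0, 0.003],
    [0, 0, 0, 0, 0, 0.003],
    [0, 0, 0, 0, 0, 0.003],
    [0, 0, 0, 0, 0, 0.003],
  ],
)

```text
time_s: 15.92
position: [556.3, -173.2, 120.2]
eef_rot: [[0.549, 0.836, -0.003], [0.836, -0.549, -0.003], [-0.005, -0.001, -1.0]]
contact_force: [-5.9, -0.6, 8.6]
opening: 28.4
```

```bash
python3 plan.py 556.9 -172.3 120 31.7; python3 - <<'E'
from bench import order
print(order.close_job())
E
```

```text
row [0.0037 0.0001 0.0006] [-0.0005  0.0006 -0.1806]
t 15.92 pos [ 556.3 -173.2  120.2] psi -33.32 zax [-0.003  -0.0034 -1.    ] F [-5.9 -0.6  8.6] M [0.   1.28 1.09] open 28.4 q6 0.11
the job is handed in; nothing more can be done
None
```

I tightened the nut with the medium-width socket, the one at the far +y end of the tray, and handed the job in at about 16 s, still gripping it on the nut. I chose it by comparing outside widths in the images. The other two sockets were not tried on the nut or moved.

- **Fitting:** the first press stopped about 12 mm short of home because the socket was turned wrongly. I turned it 30° and it went fully home with no resistance.
- **Tightening:** I turned the socket about 64° clockwise under a light push. The torque ran at about 0.2–0.3 N m while the nut turned, then rose to 0.7–1.1 N m at the stop. I could not read the nut's angle directly, so tightness is inferred from that rise.
- **Last checks:** the TCP height puts the socket mouth within about 1 mm of the washer top. The tool is upright to about 0.3°, the wrist push was about 9 N, and the fingers still held the socket at 28.4 mm opening. The scene image shows the other two sockets standing in the tray and the clips and brush where they started.
- **Disagreements:** the wrist camera and the two fixed cameras differed by about 2.5 mm on the nut's position. I went by the fixed-camera views of socket and nut together. After the stop, the fingers slipped or the arm gave by about 2–3°.

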